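# Nest three handled pans with their handles fanned

## Task

Put the three little steel pans away as one nest: the medium pan inside the large one and the small pan inside the medium one, each standing flat on the floor of the pan below, with the three handles fanned out so that none lies over or close beside another (some 5 cm or more between the outer ends of any two). Leave the large pan about where it stands, set the others in rather than dropping them, and do not disturb the shot glass, espresso cup and brush.

Things in the scene. Friction and masses are not known exactly. Their poses are not given: they have to be found in the camera images.
- large_pan: the large of three round steel pans, loose: 88 mm across the rim, 60 mm high, wall 3 mm, 76 mm across the underside, inner floor 4 mm above it, about 160 g. Origin: centre of the underside; z up. Its straight level brown wooden handle points along its own -x, mid-line 72 mm above the underside, lower side 6 mm above the rim.
- large_pan_grip (a point): middle of the large pan's wooden grip, 74 mm from the pan's axis. The grip is 13 mm wide, 11 mm high, from 53 to 106 mm out; a thinner steel tang joins it to the rim. A firm pinch (about 30 N) across it from above carries the pan level. Axes as the pan's
- large_pan_handle_end (a point): point in the large pan's handle 2 mm short of its outer end, 104 mm from the pan's axis. In a nest the rims are level and all handles lie at one height, so none can lie over another
- medium_pan: the medium of three round steel pans, loose: 68 mm across the rim, 57 mm high, wall 3 mm, 56 mm across the underside, inner floor 4 mm above it, about 90 g. Origin: centre of the underside; z up. Its straight level brown wooden handle points along its own -x, mid-line 69 mm above the underside, lower side 6 mm above the rim. Nests in the large pan, 6 mm slack all round at the bottom.
- medium_pan_grip (a point): middle of the medium pan's wooden grip, 74 mm from the pan's axis. The grip is 13 mm wide, 11 mm high, from 53 to 106 mm out; a thinner steel tang joins it to the rim. A firm pinch (about 30 N) across it from above carries the pan level. Axes as the pan's
- medium_pan_handle_end (a point): point in the medium pan's handle 2 mm short of its outer end, 104 mm from the pan's axis. In a nest the rims are level and all handles lie at one height, so none can lie over another
- small_pan: the small of three round steel pans, loose: 48 mm across the rim, 54 mm high, wall 3 mm, 36 mm across the underside, inner floor 4 mm above it, about 60 g. Origin: centre of the underside; z up. Its straight level brown wooden handle points along its own -x, mid-line 66 mm above the underside, lower side 6 mm above the rim. Nests in the medium pan, 6 mm slack all round at the bottom.
- small_pan_grip (a point): middle of the small pan's wooden grip, 74 mm from the pan's axis. The grip is 13 mm wide, 11 mm high, from 53 to 106 mm out; a thinner steel tang joins it to the rim. A firm pinch (about 30 N) across it from above carries the pan level. Axes as the pan's
- small_pan_handle_end (a point): point in the small pan's handle 2 mm short of its outer end, 104 mm from the pan's axis. In a nest the rims are level and all handles lie at one height, so none can lie over another
- shot_glass: bystander: clear shot glass, 47 mm across, 58 mm high, at the back; origin: centre of its underside
- espresso_cup: bystander: dark grey-green espresso cup with a handle, 63x88x49 mm, at the back; origin: underside
- brush: bystander: brush with a wooden handle lying flat, 46x150x20 mm, to the left; origin: underside

How it is judged:
By the outcome, as a careful person would: the job done as asked, in the order asked, and still so for the second after the job is handed in, with the robot touching nothing.
It also fails if it takes over 61 s, if anything falls off the work surface, if the arm or the gripper's body presses on something with over 40 N, if the wrist force passes 120 N, or if a joint passes its speed limit or range.

## Robot

A 6-joint arm with a two-finger parallel gripper is mounted at the origin on a cart in front of the work surface, level with it; the furniture and walls round the work are solid. World frame = base frame: x ahead of the robot, y to its left, z up, the work surface at z = 0. Lengths are in m, angles in rad, forces in N, time in s.
With the tool pointing down it reaches from about 0.375 to 0.975 m from the base axis. Payload 3.8 kg.
Tool frame: the origin (TCP) lies on the centre line of the jaws, within the pads' length; the fingertips stand 14 mm ahead of it and the grasp point (between the pads) lies 5 mm behind it; x points along the fingers, y is the direction in which the jaws open and shut, and the axes are right-handed (so a half turn about x gives the same grasp; the last joint's range is limited). The gripper opens to 85 mm and grips with 20 to 120 N. Pads are 22 mm wide; open, the fingers measure 114 mm over their backs; the gripper's body (76 mm by 85 mm) begins 54 mm behind the grasp point. The pads swing forward as they close: fully open they stand 13 mm farther back than shut.
Start: joints at [1.099, 0.264, 1.604, -0, 1.274, -0.037], TCP at [0.284, 0.612, 0.245] pointing down, gripper open.
Joint ranges: [-2.63, 2.63], [-0.94, 2.18], [0.31, 2.57], [-1.31, 4.45], [0, 2.66], [-2.55, 2.55]. Speed limits (rad/s): [2.57, 2.57, 3.14, 3.14, 3.14, 3.14].

## Interface

Orientations are given as a rotation vector (axis times angle).
In Python, from workcell import bot gives the robot as it stands.
- The arm moves only by the shell command python3 -m creep 'ROWS' [FORCE]. ROWS is JSON, a list of rows, each an object with "grip": the finger opening in cm, from 0 to 8.54; "dp": the shift along the tool's x, y, z in cm, a list of three; "rotation": the turn, a rotation vector about the tool's x, y, z in rad, a list of three. A call has 1 to 5 rows; each row is the pose to reach, as a shift and turn from the pose commanded when the call began, along the tool's axes at that moment; what a row does not reach only later rows make up. A row lasts 1/12 s, in which the tool goes at most 41.7 mm and 7.16 degrees, less where a joint would pass 70% of its speed; a pose out of reach is approached as far as the arm can. A call with a gripper value outside its range is refused whole. The fingers move at their own pace and stop on an object; FORCE is the grip in N (left out, the last holds). Time passes only in rows, so rows that repeat a pose let the fingers close. It gives the time, the measured TCP pose, the force and the opening at its end, in the units of the state.
- bot.read_state(): the state, without advancing time (a new reading comes with each control period).
- bot.read_camera(name): name is "side" or "top"; returns (picture, depth): 400x640x3 uint8, red, green, blue; 400x640 float32, m along the optical axis (not along the pixel's ray), 0 where there is no reading.
- bot.get_calibration(name): a dict with "fx", "fy", "cx", "cy" (pixels), "rvec" (rotation vector, rad) and "tvec" (3), from world to camera coordinates, as OpenCV has them. Camera axes: x right, y down, z forward; pixel columns grow to the right and rows downward; lengths in m; the calibration is good to about 2 mm. A picture is of the moment at which its call begins. get_calibration takes no time and is no camera call.
- bot.finish_job(): hands the job in, once; it reports no verdict.
The state is a dict: "time": time; "q": joint angles; "joint_vel": joint speeds; "joint_torque": joint torques, N m; "tool_pos": TCP position; "tcp_rot": TCP orientation; "wrist_force": force on the tool from outside, world axes, zero at the start; "torque": the same for the moment, N m; "width": opening from 0.0 (shut) to 1.0 (fully open).
Only numpy, scipy, OpenCV 4.12 (cv2) and the standard library are available. Lean on these libraries where they do the work, as an engineer would, in place of code of your own. Each camera call takes 0.05 s, during which the arm holds its last target.

## Working session

There is one attempt and no reset: what is moved stays moved. The work goes in short steps, Python scripts to look and compute and a shell command to move; the robot and the scene stay as the last step left them, time stands still between calls to the robot, and variables do not carry over. Pictures are saved under pics/ and viewed, and the job is handed in when it is done.

```bash
ls; mkdir -p pics
python3 - <<'E'
from workcell import bot
import cv2
print(bot.read_state())
for n in ["top","side"]:
    p,d=bot.read_camera(n); cv2.imwrite(f"pics/{n}0.png",p[:,:,::-1]); print(n,bot.get_calibration(n))
    import numpy as np; np.save(f"pics/{n}0.npy",d); cv2.imwrite
E
```

```text
pics
{'time': 0.0, 'q': array([ 1.09911256e+00,  2.64759759e-01,  1.60543248e+00,  1.07016843e-05,
        1.27372969e+00, -3.69054249e-02]), 'joint_vel': array([ 0.00079911, -0.00039323,  0.00143248, -0.00175989,  0.00056417,
        0.0003208 ]), 'joint_torque': array([ 1.21938028e-04, -5.15097535e+01, -3.67318797e+01, -1.39286576e-04,
        1.25929451e-02,  1.38718255e-05]), 'tool_pos': array([0.28398229, 0.61154084, 0.24392599]), 'tcp_rot': array([ 0.33923686,  1.54436389, -0.34279718]), 'wrist_force': array([-0.24498282,  0.29983642, -0.20281926]), 'torque': array([ 0.02428563,  0.00286182, -0.00770064]), 'width': 0.997144116707792}
top {'fx': 405.2963896227629, 'fy': 405.2963896227629, 'cx': 323.5358691037768, 'cy': 201.0739542700461, 'rvec': array([ 2.13716928, -2.1384054 ,  0.11617028]), 'tvec': array([-0.00453968,  0.54397275,  1.04109766])}
side {'fx': 408.5547753029517, 'fy': 408.5547753029517, 'cx': 316.3881148695478, 'cy': 200.24243862546086, 'rvec': array([-0.00997584,  2.58675498, -1.7652135 ]), 'tvec': array([0.54107902, 0.10693232, 1.05767436])}
```

View pics/top0.png

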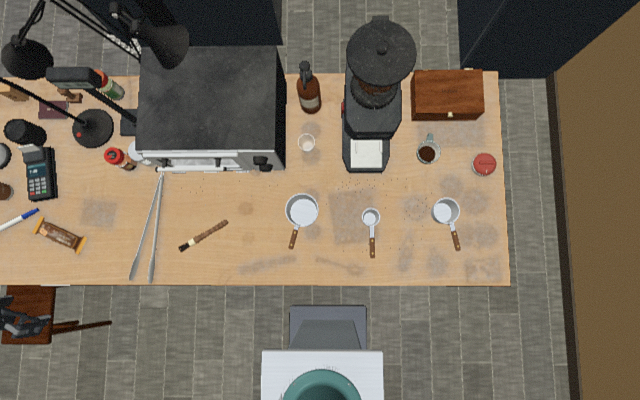

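View pics/side0.png

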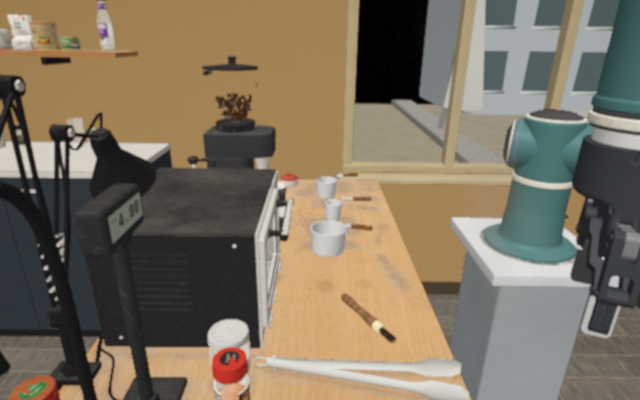

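```bash
cat > h.py <<'E'
import numpy as np, cv2
from workcell import bot
def cal(n):
    c=bot.get_calibration(n); R=cv2.Rodrigues(np.array(c['rvec']))[0]
    K=np.array([[c['fx'],0,c['cx']],[0,c['fy'],c['cy']],[0,0,1]]); return K,R,np.array(c['tvec'])
def ray(n,uv,z):
    K,R,t=cal(n); C=-R.T@t; d=R.T@np.linalg.inv(K)@np.array([uv[0],uv[1],1.]); return C+d*(z-C[2])/d[2]
def proj(n,P):
    K,R,t=cal(n); c=K@(R@np.array(P)+t); return c[:2]/c[2]
E
python3 - <<'E'
from h import *
for n in ["top","side"]:
    p=cv2.imread(f"pics/{n}0.png"); K,R,t=cal(n); print(n,-R.T@t)
    b=(270,180,220,90) if n=="top" else (280,160,110,110)
    x,y,w,h=b; c=p[y:y+h,x:x+w]; f=6 if n=="side" else 3.6
    cv2.imwrite(f"pics/{n}0z.png",cv2.resize(c,None,fx=f if n=="top" else 5,fy=f if n=="top" else 5,interpolation=cv2.INTER_CUBIC))
p=cv2.imread("pics/top0.png"); hsv=cv2.cvtColor(p,cv2.COLOR_BGR2HSV)
m=((hsv[...,1]<60)&(hsv[...,2]>120)).astype(np.uint8); m[:180]=0;m[270:]=0;m[:,:270]=0;m[:,490:]=0
k,l,s,c=cv2.connectedComponentsWithStats(m)
for i in range(1,k):
    if s[i,4]>40: print('white',s[i],c[i])
m2=((hsv[...,1]>110)&(hsv[...,2]<175)).astype(np.uint8); m2[:180]=0;m2[270:]=0;m2[:,:270]=0;m2[:,490:]=0
k,l,s,c=cv2.connectedComponentsWithStats(m2)
for i in range(1,k):
    if s[i,4]>30: print('brown',s[i],c[i])
E
```

```text
top [ 0.39742573 -0.03473468  1.10483374]
side [0.5470694  0.94572406 0.47874541]
white [442 180  30  29 217] [457.26728111 191.92165899]
white [473 189  13  22 109] [478.40366972 200.85321101]
white [285 193  34  44 959] [302.00729927 211.04900938]
white [402 196  59  36 811] [439.45252774 210.54623921]
white [337 203  44  35 629] [363.46899841 218.6709062 ]
white [335 205  11  15  58] [340.5        210.79310345]
white [472 224  18  25 219] [481.92237443 235.47945205]
white [430 254  17  16 166] [437.21084337 263.29518072]
white [398 258  15  12  90] [404.74444444 263.37777778]
brown [288 230  10  19  88] [292.65909091 239.20454545]
brown [451 231   9  19  85] [455.38823529 240.07058824]
brown [370 238   5  20  90] [371.91111111 247.98888889]
```

View pics/top0z.png

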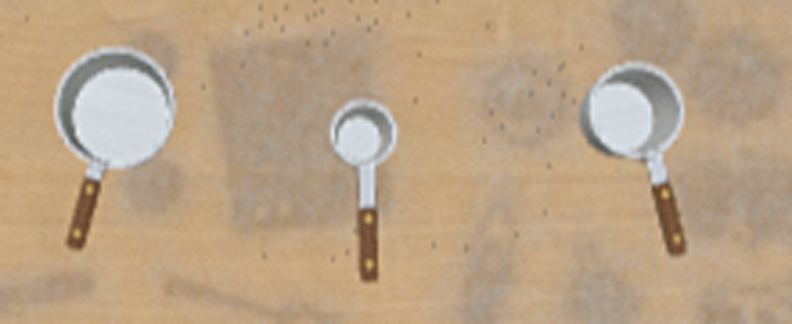

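View pics/side0z.png

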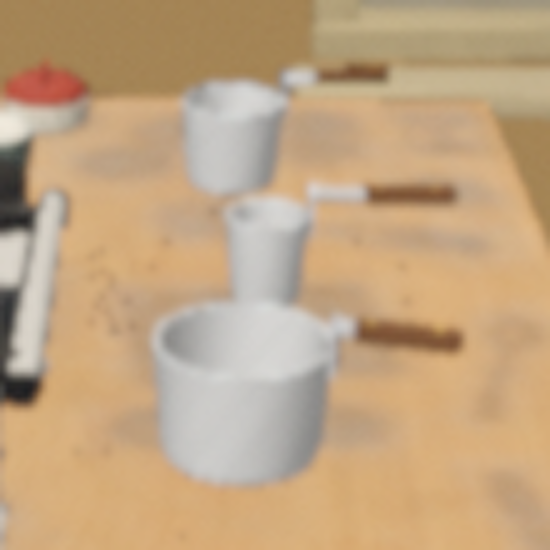

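Run:
```python
from h import *
z=lambda x,y:((x+.5)/3.6-.5+270,(y+.5)/3.6-.5+180)
D={'large':(z(115,107),(292.659,239.2045),.06,.072),'small':(z(363.5,133),(371.911,247.989),.054,.066),'medium':(z(635.5,109),(455.388,240.07),.057,.069)}
for k,(r,b,hr,hh) in D.items():
    R=ray('top',r,hr);B=ray('top',b,hh);d=(B-R)[:2]
    print(k,R.round(4),B.round(4),'dist',np.linalg.norm(d).round(4),'dir',np.degrees(np.arctan2(d[1],d[0])).round(1),'side rim',proj('side',R).round(1),'side brown',proj('side',B).round(1), 'base', np.hypot(*B[:2]).round(3))
p=cv2.imread("pics/side0.png"); hsv=cv2.cvtColor(p,cv2.COLOR_BGR2HSV)
m2=((hsv[...,1]>120)&(hsv[...,2]<150)).astype(np.uint8); m2[:165]=0;m2[250:]=0;m2[:,:325]=0;m2[:,385:]=0
k,l,s,c=cv2.connectedComponentsWithStats(m2)
for i in range(1,k):
    if s[i,4]>15: print('brown',s[i],c[i])
s=bot.read_state(); print(cv2.Rodrigues(s['tcp_rot'])[0].round(3))
```

```text
large [0.5192 0.0516 0.06  ] [0.4414 0.0727 0.072 ] dist 0.0806 dir 164.8 side rim [325.8 226.9] side brown [359.1 226.4] base 0.447
small [ 0.5007 -0.1276  0.054 ] [ 0.4194 -0.1287  0.066 ] dist 0.0813 dir -179.2 side rim [330.9 201.9] side brown [359.8 198.1] base 0.439
medium [ 0.5174 -0.3221  0.057 ] [ 0.4394 -0.3388  0.069 ] dist 0.0798 dir -167.9 side rim [323.8 179.1] side brown [347.5 174.3] base 0.555
brown [348 173   9   3  18] [352.11111111 173.72222222]
brown [354 198  16   2  31] [361.74193548 198.48387097]
brown [352 225  20   5  65] [361.30769231 227.        ]
[[-0.001  0.421  0.907]
 [-0.002  0.907 -0.421]
 [-1.    -0.002 -0.   ]]
```

```bash
cat >> h.py <<'E'
from scipy.spatial.transform import Rotation as Ro
def plan(pos,yaw):
    """pose with tool x down, tool y at world angle yaw (deg)"""
    s=bot.read_state(); R0=cv2.Rodrigues(np.array(s['tcp_rot']))[0]; a=np.radians(yaw)
    y=np.array([np.cos(a),np.sin(a),0]); x=np.array([0,0,-1.]); R=np.c_[x,y,np.cross(x,y)]
    print('t',round(float(s['time']),2),'pos',s['tool_pos'].round(4),'yaw',np.degrees(np.arctan2(R0[1,1],R0[0,1])).round(1),'F',s['wrist_force'].round(1),'w',round(float(s['width']),3),'q1,6',s['q'][[0,5]].round(2))
    print('dp cm',(R0.T@(np.array(pos)-s['tool_pos'])*100).round(2),'rot',Ro.from_matrix(R0.T@R).as_rotvec().round(3))
E
python3 -c "
from h import *
plan([.46,.1,.24],0)"
```

```text
t 0.1 pos [0.284  0.6116 0.2441] yaw 65.1 F [-0.6  0.5 -0.6] w 1.005 q1,6 [ 1.1  -0.04]
dp cm [  0.49 -38.99  37.51] rot [1.136e+00 1.000e-03 2.000e-03]
```

```bash
python3 -m creep '[{"grip":4,"dp":[0,-39,37.5],"rotation":[1.136,0,0]},{"grip":4,"dp":[0,-39,37.5],"rotation":[1.136,0,0]},{"grip":4,"dp":[0,-39,37.5],"rotation":[1.136,0,0]},{"grip":4,"dp":[0,-39,37.5],"rotation":[1.136,0,0]},{"grip":4,"dp":[0,-39,37.5],"rotation":[1.136,0,0]}]' 30
python3 -c "
from h import *
plan([.46,.1,.24],0);plan([.443,-.338,.16],-77.9)"
```

```text
time: 0.52
tool_pos: [0.3519, 0.4131, 0.2445]
tcp_rot: [0.828, 1.407, -0.83]
wrist_force: [0.3, -0.7, 0.9]
width: 0.469
t 0.52 pos [0.3519 0.4131 0.2445] yaw 29.0 F [ 0.3 -0.7  0.9] w 0.469 q1,6 [0.82 0.31]
dp cm [ 0.48 -5.71 32.63] rot [0.506 0.001 0.001]
t 0.52 pos [0.3519 0.4131 0.2445] yaw 29.0 F [ 0.3 -0.7  0.9] w 0.469 q1,6 [0.82 0.31]
dp cm [  8.52 -28.4   70.12] rot [1.865e+00 1.000e-03 0.000e+00]
```

```bash
python3 -m creep '[{"grip":4,"dp":[0,-6,32],"rotation":[0.65,0,0]},{"grip":4,"dp":[0,-6,32],"rotation":[0.65,0,0]},{"grip":4,"dp":[0,-6,32],"rotation":[0.65,0,0]},{"grip":4,"dp":[0,-6,32],"rotation":[0.65,0,0]},{"grip":4,"dp":[0,-6,32],"rotation":[0.65,0,0]}]'
python3 -c "
from h import *
plan([.443,-.338,.16],-77.9)"
```

```text
time: 0.93
tool_pos: [0.4185, 0.2157, 0.245]
tcp_rot: [1.297, 1.15, -1.297]
wrist_force: [1.5, 0.5, -0.2]
width: 0.465
t 0.93 pos [0.4185 0.2157 0.245 ] yaw -6.9 F [ 1.5  0.5 -0.2] w 0.465 q1,6 [0.42 0.54]
dp cm [ 8.51  9.05 54.68] rot [1.24 0.   0.  ]
```

```bash
python3 -m creep '[{"grip":4,"dp":[4,9,54.7],"rotation":[1.24,0,0]},{"grip":4,"dp":[4,9,54.7],"rotation":[1.24,0,0]},{"grip":4,"dp":[4,9,54.7],"rotation":[1.24,0,0]},{"grip":4,"dp":[4,9,54.7],"rotation":[1.24,0,0]},{"grip":4,"dp":[4,9,54.7],"rotation":[1.24,0,0]}]'
python3 -c "
from h import *
plan([.443,-.338,.16],-77.9)"
```

```text
time: 1.35
tool_pos: [0.4282, 0.0084, 0.23]
tcp_rot: [1.733, 0.759, -1.733]
wrist_force: [0.5, 0.1, 0.2]
width: 0.469
t 1.35 pos [0.4282 0.0084 0.23  ] yaw -42.7 F [0.5 0.1 0.2] w 0.469 q1,6 [-0.04  0.71]
dp cm [ 6.99 24.57 24.46] rot [ 0.615 -0.     0.   ]
```

```bash
python3 -m creep '[{"grip":4,"dp":[7,24.6,24.5],"rotation":[0.615,0,0]},{"grip":4,"dp":[7,24.6,24.5],"rotation":[0.615,0,0]},{"grip":4,"dp":[7,24.6,24.5],"rotation":[0.615,0,0]},{"grip":4,"dp":[7,24.6,24.5],"rotation":[0.615,0,0]},{"grip":4,"dp":[7,24.6,24.5],"rotation":[0.615,0,0]}]'
python3 -c "
from h import *
plan([.443,-.338,.16],-77.9)"
```

```text
time: 1.77
tool_pos: [0.4381, -0.1957, 0.1886]
tcp_rot: [2.111, 0.223, -2.11]
wrist_force: [0.5, 0.6, -0.5]
width: 0.471
t 1.77 pos [ 0.4381 -0.1957  0.1886] yaw -78.0 F [ 0.5  0.6 -0.5] w 0.471 q1,6 [-0.47  0.89]
dp cm [ 2.86 14.02  2.49] rot [-0.001 -0.     0.   ]
```

```bash
python3 -m creep '[{"grip":4,"dp":[3,14,2.5],"rotation":[0,0,0]},{"grip":4,"dp":[3,14,2.5],"rotation":[0,0,0]},{"grip":4,"dp":[3,14,2.5],"rotation":[0,0,0]},{"grip":4,"dp":[3,14,2.5],"rotation":[0,0,0]},{"grip":4,"dp":[3,14,2.5],"rotation":[0,0,0]}]'
python3 - <<'E'
from h import *
plan([.443,-.338,.064],-77.9)
for n in ["top","side"]:
    p,d=bot.read_camera(n); p=p[:,:,::-1]
    u,v=proj(n,[.44,-.33,.08]).astype(int); c=p[max(0,v-60):v+60,u-70:u+70]; print(n,u-70,max(0,v-60))
    cv2.imwrite(f"pics/{n}1.png",cv2.resize(c,None,fx=4,fy=4,interpolation=cv2.INTER_CUBIC))
E
```

```text
time: 2.18
tool_pos: [0.4435, -0.3396, 0.1574]
tcp_rot: [2.107, 0.225, -2.111]
wrist_force: [0.6, -0.0, 0.4]
width: 0.471
t 2.18 pos [ 0.4435 -0.3396  0.1574] yaw -77.8 F [ 0.6 -0.   0.4] w 0.471 q1,6 [-0.7   0.66]
dp cm [ 9.34 -0.17  0.  ] rot [0.002 0.002 0.   ]
top 383 179
side 277 111
```

View pics/top1.png

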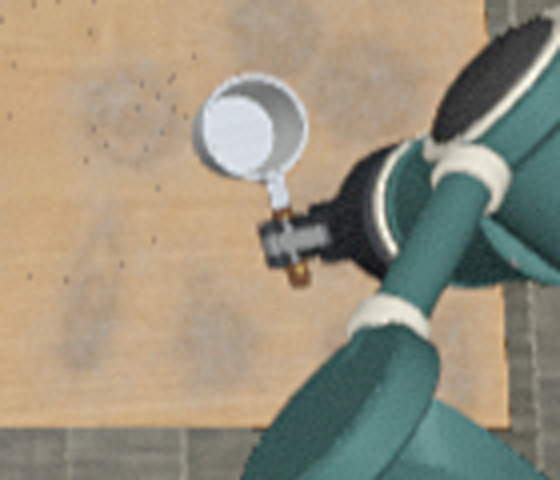

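View pics/side1.png

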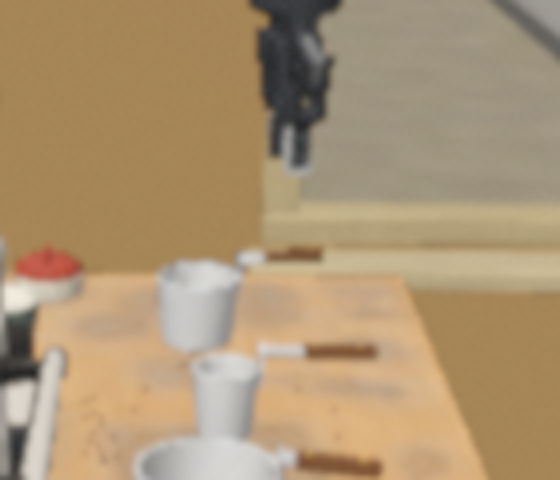

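The top crop shows the jaws at about (295,238) straddling the medium handle. In the side crop they sit above the grip, column ~289, with the brown part running from 267 to 322. The jaws are aligned, so I'll descend.

```bash
python3 -m creep '[{"grip":4,"dp":[3,-0.1,0],"rotation":[0,0,0]},{"grip":4,"dp":[5.5,-0.1,0],"rotation":[0,0,0]},{"grip":4,"dp":[7.5,-0.1,0],"rotation":[0,0,0]},{"grip":4,"dp":[8.8,-0.1,0],"rotation":[0,0,0]},{"grip":4,"dp":[9.3,-0.1,0],"rotation":[0,0,0]}]'
python3 -m creep '[{"grip":0.5,"dp":[0,0,0],"rotation":[0,0,0]},{"grip":0.5,"dp":[0,0,0],"rotation":[0,0,0]},{"grip":0.5,"dp":[0,0,0],"rotation":[0,0,0]},{"grip":0.5,"dp":[0,0,0],"rotation":[0,0,0]},{"grip":0.5,"dp":[0,0,0],"rotation":[0,0,0]}]' 35
```

```text
time: 2.7
tool_pos: [0.443, -0.3323, 0.0639]
tcp_rot: [2.105, 0.234, -2.11]
wrist_force: [-0.5, 1.0, -0.0]
width: 0.468
time: 3.12
tool_pos: [0.4449, -0.3354, 0.0673]
tcp_rot: [2.108, 0.228, -2.105]
wrist_force: [-0.7, 0.0, 0.3]
width: 0.146
```

```bash
python3 -m creep '[{"grip":0.5,"dp":[0,0,0],"rotation":[0,0,0]},{"grip":0.5,"dp":[0,0,0],"rotation":[0,0,0]},{"grip":0.5,"dp":[0,0,0],"rotation":[0,0,0]}]'
python3 -m creep '[{"grip":0.5,"dp":[-0.5,0,0],"rotation":[0,0,0]},{"grip":0.5,"dp":[-1.5,0,0],"rotation":[0,0,0]},{"grip":0.5,"dp":[-3,0,0],"rotation":[0,0,0]},{"grip":0.5,"dp":[-5,0,0],"rotation":[0,0,0]},{"grip":0.5,"dp":[-7,0,0],"rotation":[0,0,0]}]'
python3 -m creep '[{"grip":0.5,"dp":[-2,0,0],"rotation":[0,0,0]},{"grip":0.5,"dp":[-3.5,0,0],"rotation":[0,0,0]},{"grip":0.5,"dp":[-4,0,0],"rotation":[0,0,0]},{"grip":0.5,"dp":[-4,0,0],"rotation":[0,0,0]},{"grip":0.5,"dp":[-4,0,0],"rotation":[0,0,0]}]'
python3 - <<'E'
from h import *
plan([.4765,-.009,.18],-35.2)
for n in ["top","side"]:
    p,d=bot.read_camera(n); p=p[:,:,::-1]
    u,v=proj(n,[.44,-.33,.13]).astype(int); c=p[max(0,v-60):v+60,u-70:u+70]; print(n,u-70,max(0,v-60))
    cv2.imwrite(f"pics/{n}2.png",cv2.resize(c,None,fx=4,fy=4,interpolation=cv2.INTER_CUBIC))
E
```

```text
time: 3.37
tool_pos: [0.4446, -0.3355, 0.067]
tcp_rot: [2.107, 0.228, -2.106]
wrist_force: [-2.3, -1.1, 4.4]
width: 0.145
time: 3.78
tool_pos: [0.4437, -0.3343, 0.1366]
tcp_rot: [2.106, 0.231, -2.109]
wrist_force: [0.1, -1.1, -0.6]
width: 0.142
time: 4.2
tool_pos: [0.4441, -0.3347, 0.1759]
tcp_rot: [2.107, 0.229, -2.107]
wrist_force: [-0.3, -0.5, -1.4]
width: 0.143
t 4.2 pos [ 0.4441 -0.3347  0.1759] yaw -77.6 F [-0.3 -0.5 -1.4] w 0.143 q1,6 [-0.69  0.66]
dp cm [ -0.41 -31.11 -10.18] rot [-0.74  0.    0.  ]
top 389 178
side 278 97
```

View pics/top2.png

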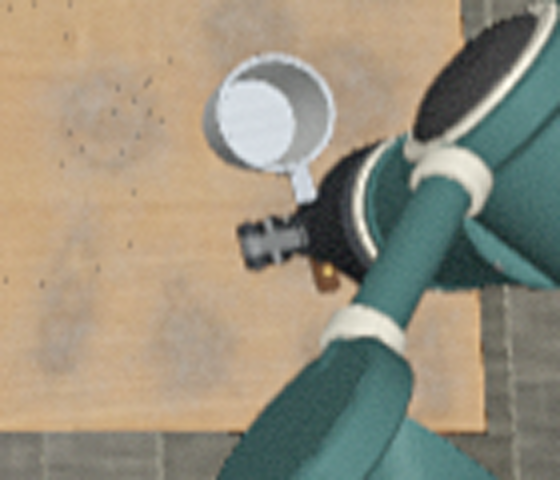

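View pics/side2.png

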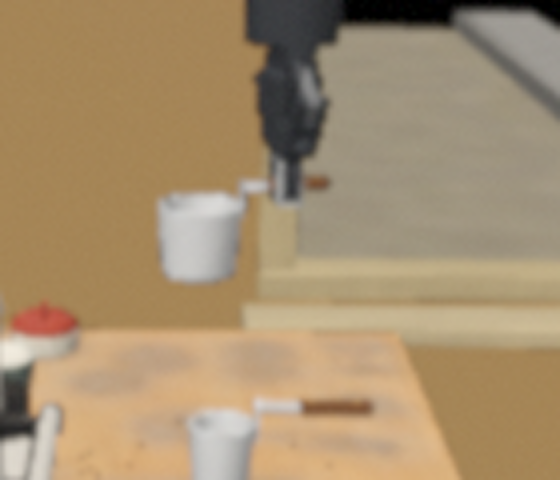

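Run:
```python
from h import *
f=lambda x,y:(389+(x+.5)/4-.5,178+(y+.5)/4-.5)
# rim: right 335 top 53, left ~216?, bottom ~170
for zz in (.166,.169,.172):
    print(ray('top',f(275,112.5),zz).round(4))
s=bot.read_state();print(s['tool_pos'])
```

```text
[ 0.5146 -0.3183  0.166 ]
[ 0.5142 -0.3174  0.169 ]
[ 0.5138 -0.3165  0.172 ]
[ 0.44339473 -0.33412742  0.17461987]
```

```bash
python3 -m creep '[{"grip":0.5,"dp":[-0.5,-2.5,-0.8],"rotation":[-0.08,0,0]},{"grip":0.5,"dp":[-0.5,-6,-2],"rotation":[-0.2,0,0]},{"grip":0.5,"dp":[-0.5,-9.5,-3.1],"rotation":[-0.3,0,0]},{"grip":0.5,"dp":[-0.5,-13,-4.2],"rotation":[-0.4,0,0]},{"grip":0.5,"dp":[-0.5,-16.5,-5.3],"rotation":[-0.5,0,0]}]'
python3 -c "
from h import *
plan([.4768,-.0085,.18],-35.2)"
```

```text
time: 4.72
tool_pos: [0.4594, -0.1606, 0.1795]
tcp_rot: [1.801, 0.681, -1.805]
wrist_force: [0.9, -0.5, -0.4]
width: 0.144
t 4.72 pos [ 0.4594 -0.1606  0.1795] yaw -48.7 F [ 0.9 -0.5 -0.4] w 0.144 q1,6 [-0.39  0.46]
dp cm [ -0.03 -10.28 -11.34] rot [-0.236  0.001  0.003]
```

```bash
python3 -m creep '[{"grip":0.5,"dp":[0,-2.7,-3],"rotation":[-0.08,0,0]},{"grip":0.5,"dp":[0,-5.5,-6],"rotation":[-0.16,0,0]},{"grip":0.5,"dp":[0,-8.5,-9],"rotation":[-0.22,0,0]},{"grip":0.5,"dp":[0,-9.8,-10.8],"rotation":[-0.236,0,0]},{"grip":0.5,"dp":[0,-10.3,-11.3],"rotation":[-0.236,0,0]}]'
python3 -m creep '[{"grip":0.5,"dp":[0,0,0],"rotation":[0,0,0]},{"grip":0.5,"dp":[0,0,0],"rotation":[0,0,0]},{"grip":0.5,"dp":[0,0,0],"rotation":[0,0,0]}]'
python3 - <<'E'
from h import *
plan([.4768,-.0085,.18],-35.2)
for n in ["top","side"]:
    p,d=bot.read_camera(n); p=p[:,:,::-1]
    u,v=proj(n,[.5,.04,.13]).astype(int); c=p[max(0,v-60):v+60,u-70:u+70]; print(n,u-70,max(0,v-60))
    cv2.imwrite(f"pics/{n}3.png",cv2.resize(c,None,fx=5,fy=5,interpolation=cv2.INTER_CUBIC))
E
```

```text
time: 5.13
tool_pos: [0.4774, -0.007, 0.1798]
tcp_rot: [1.645, 0.856, -1.647]
wrist_force: [-0.7, -0.3, -0.4]
width: 0.141
time: 5.38
tool_pos: [0.4776, -0.0115, 0.1804]
tcp_rot: [1.647, 0.85, -1.65]
wrist_force: [0.5, -0.5, -1.4]
width: 0.138
t 5.38 pos [ 0.4776 -0.0115  0.1804] yaw -35.5 F [ 0.5 -0.5 -1.4] w 0.138 q1,6 [-0.08  0.54]
dp cm [ 0.04 -0.24 -0.2 ] rot [-0.005  0.001  0.001]
top 233 153
side 264 138
```

View pics/top3.png

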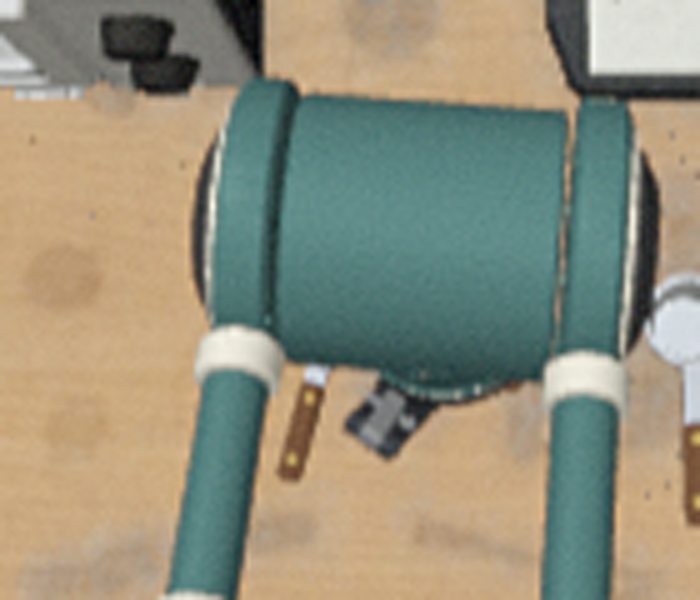

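View pics/side3.png

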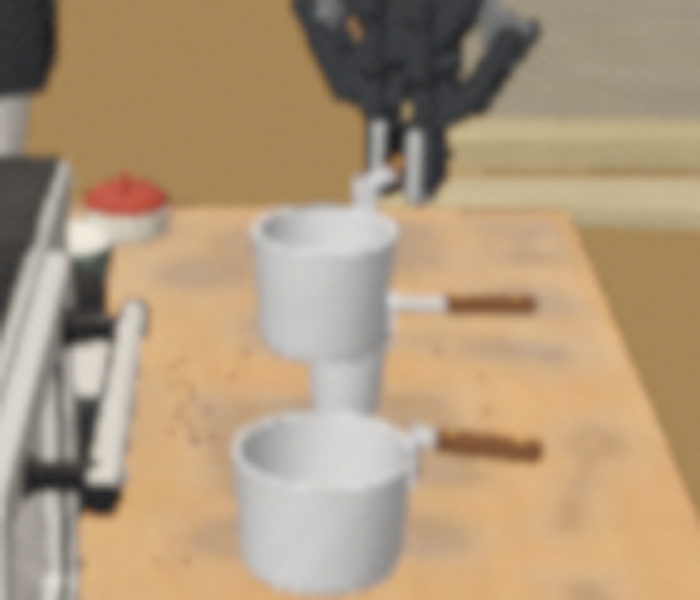

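Run:
```python
from h import *
f=lambda x,y:(264+(x+.5)/5-.5,138+(y+.5)/5-.5)
print('L',ray('side',f(323.5,450),.06).round(4)); 
zr=.180+.005-.012
print('M',ray('side',f(325,236),zr).round(4))
print('pred L px',(proj('side',[.5192,.0516,.06])-[264,138])*5,'pred M at same axis',(proj('side',[.5192,.0516,zr])-[264,138])*5)
print('pred top rim large (edge rows) check M base', (proj('side',[.5192,.0516,.116])-[264,138])*5)
```

```text
L [0.5132 0.0555 0.06  ]
M [0.5154 0.0675 0.173 ]
pred L px [308.87403454 444.39252672] pred M at same axis [313.80259995 222.5612706 ]
pred top rim large (edge rows) check M base [311.26391566 336.82566122]
```

```bash
cat >> h.py <<'E'
from scipy.optimize import least_squares
def cloud(n,d,box):
    K,R,t=cal(n); x0,y0,x1,y1=box; v,u=np.mgrid[y0:y1,x0:x1]; z=d[y0:y1,x0:x1]; m=z>0
    P=np.linalg.inv(K)@np.c_[u[m],v[m],np.ones(m.sum())].T*z[m]
    return (R.T@(P-t[:,None])).T
def wallfit(P,z0,z1,r0,r1,h,zb,g):
    """points on the outer taper, radius r0 at underside zb to r1 at rim zb+h; centre by robust least squares"""
    Q=P[(P[:,2]>z0)&(P[:,2]<z1)]; Q=Q[np.hypot(Q[:,0]-g[0],Q[:,1]-g[1])<r1+.012]
    rr=r0+(r1-r0)*(Q[:,2]-zb)/h
    f=lambda c:np.hypot(Q[:,0]-c[0],Q[:,1]-c[1])-rr
    s=least_squares(f,g,loss='soft_l1',f_scale=.002); return s.x.round(4),len(Q),np.median(np.abs(s.fun)).round(4)
E
python3 - <<'E'
from h import *
s=bot.read_state();p,d=bot.read_camera('side');np.save('pics/side3.npy',d)
zb=s['tool_pos'][2]+.005-.069; print(s['tool_pos'],zb)
P=cloud('side',d,(300,175,350,262))
print('L',wallfit(P,.01,.05,.038,.044,.06,0,(.517,.055)))
print('M',wallfit(P,zb+.008,zb+.05,.028,.034,.057,zb,(.517,.055)))
P0=cloud('side',np.load('pics/side0.npy'),(300,175,350,262)); print('L0',wallfit(P0,.01,.05,.038,.044,.06,0,(.517,.055)))
d=np.load('pics/top0.npy');P=cloud('top',d,(270,180,340,240))
q=P[(P[:,2]>.045)&(P[:,2]<.066)]; print('top rim pts',len(q),q.min(0),q.max(0),(q.min(0)+q.max(0))/2)
E
```

```text
[ 0.47779958 -0.01175761  0.18079445] 0.11679444943561576
L (array([0.5132, 0.0539]), 755, np.float64(0.001))
M (array([0.5152, 0.0476]), 606, np.float64(0.001))
L0 (array([0.5132, 0.0538]), 760, np.float64(0.0011))
top rim pts 170 [0.47340964 0.00880955 0.04502768] [0.56020814 0.09537748 0.06330677] [0.51680889 0.05209351 0.05416723]
```

Run:
```python
from h import *
plan([.4758,-.0068,.125],-35.5)
```

```text
t 5.53 pos [ 0.4779 -0.0117  0.1809] yaw -35.5 F [-1.2 -0.  -0.6] w 0.144 q1,6 [-0.08  0.54]
dp cm [ 5.59 -0.46 -0.28] rot [-0.001  0.     0.   ]
```

```bash
python3 -m creep '[{"grip":0.5,"dp":[1.5,-0.45,-0.3],"rotation":[0,0,0]},{"grip":0.5,"dp":[3,-0.45,-0.3],"rotation":[0,0,0]},{"grip":0.5,"dp":[4,-0.45,-0.3],"rotation":[0,0,0]},{"grip":0.5,"dp":[5,-0.45,-0.3],"rotation":[0,0,0]},{"grip":0.5,"dp":[5,-0.45,-0.3],"rotation":[0,0,0]}]'
python3 - <<'E'
from h import *
s=bot.read_state();p,d=bot.read_camera('side')
zb=s['tool_pos'][2]+.002-.069; print(s['tool_pos'],zb)
P=cloud('side',d,(300,165,350,262))
print('L',wallfit(P,.01,.05,.038,.044,.06,0,(.517,.055)))
print('M',wallfit(P,zb+.008,zb+.05,.028,.034,.057,zb,(.517,.055)))
p=p[:,:,::-1]; cv2.imwrite("pics/side4.png",cv2.resize(p[138:258,264:404],None,fx=5,fy=5,interpolation=cv2.INTER_CUBIC))
E
```

```text
time: 5.95
tool_pos: [0.4744, -0.0059, 0.1288]
tcp_rot: [1.646, 0.852, -1.653]
wrist_force: [-0.8, -0.1, -1.2]
width: 0.141
[ 0.47437556 -0.00587898  0.12880112] 0.06180111820039916
L (array([0.5132, 0.0534]), 612, np.float64(0.0009))
M (array([0.5115, 0.0534]), 567, np.float64(0.001))
```

View pics/side4.png

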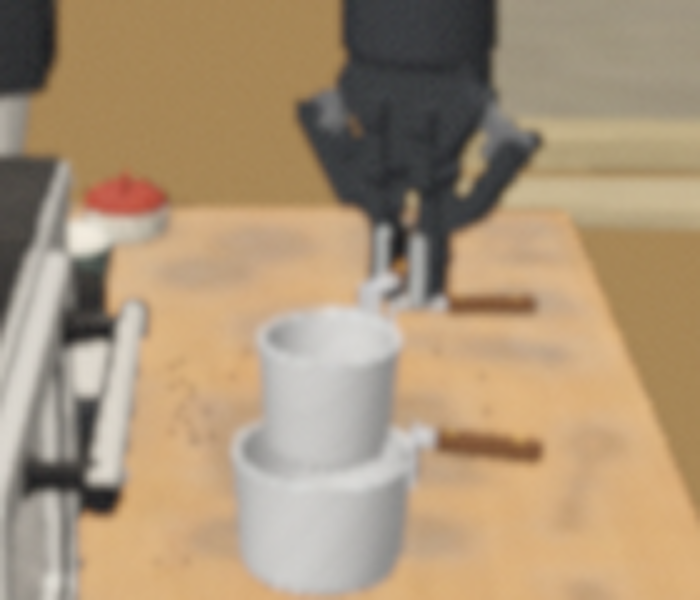

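```bash
python3 -m creep '[{"grip":0.5,"dp":[0.5,0.1,-0.1],"rotation":[0,0,0]},{"grip":0.5,"dp":[1.5,0.1,-0.1],"rotation":[0,0,0]},{"grip":0.5,"dp":[2.5,0.1,-0.1],"rotation":[0,0,0]},{"grip":0.5,"dp":[3.3,0.1,-0.1],"rotation":[0,0,0]},{"grip":0.5,"dp":[4,0.1,-0.1],"rotation":[0,0,0]}]'
python3 -m creep '[{"grip":0.5,"dp":[0.4,0,0],"rotation":[0,0,0]},{"grip":0.5,"dp":[0.8,0,0],"rotation":[0,0,0]},{"grip":0.5,"dp":[1,0,0],"rotation":[0,0,0]},{"grip":0.5,"dp":[1.1,0,0],"rotation":[0,0,0]},{"grip":0.5,"dp":[1.1,0,0],"rotation":[0,0,0]}]'
```

```text
time: 6.42
tool_pos: [0.4769, -0.0051, 0.0898]
tcp_rot: [1.647, 0.851, -1.649]
wrist_force: [-0.1, 0.8, -0.6]
width: 0.138
time: 6.83
tool_pos: [0.4776, -0.0051, 0.0801]
tcp_rot: [1.648, 0.851, -1.648]
wrist_force: [-0.2, 0.6, -0.1]
width: 0.143
```

```bash
python3 -m creep '[{"grip":0.5,"dp":[0.2,-0.1,0.1],"rotation":[0,0,0]},{"grip":0.5,"dp":[0.3,-0.1,0.1],"rotation":[0,0,0]},{"grip":0.5,"dp":[0.4,-0.1,0.1],"rotation":[0,0,0]},{"grip":0.5,"dp":[0.5,-0.1,0.1],"rotation":[0,0,0]},{"grip":0.5,"dp":[0.5,-0.1,0.1],"rotation":[0,0,0]}]'
python3 -m creep '[{"grip":0.5,"dp":[0.1,0,0],"rotation":[0,0,0]},{"grip":0.5,"dp":[0.1,0,0],"rotation":[0,0,0]},{"grip":0.5,"dp":[0.2,0,0],"rotation":[0,0,0]},{"grip":0.5,"dp":[0.2,0,0],"rotation":[0,0,0]}]'
python3 -m creep '[{"grip":0.5,"dp":[0.1,0,0],"rotation":[0,0,0]},{"grip":0.5,"dp":[0.1,0,0],"rotation":[0,0,0]},{"grip":0.5,"dp":[0.1,0,0],"rotation":[0,0,0]}]'
```

```text
time: 7.25
tool_pos: [0.476, -0.0054, 0.075]
tcp_rot: [1.648, 0.851, -1.648]
wrist_force: [0.6, -0.7, -1.0]
width: 0.14
time: 7.58
tool_pos: [0.476, -0.0054, 0.073]
tcp_rot: [1.648, 0.851, -1.648]
wrist_force: [0.1, -0.4, -0.7]
width: 0.142
time: 7.83
tool_pos: [0.4761, -0.0054, 0.072]
tcp_rot: [1.648, 0.851, -1.648]
wrist_force: [0.6, -0.3, -0.7]
width: 0.144
```

```bash
python3 -m creep '[{"grip":0.5,"dp":[0.1,0,0],"rotation":[0,0,0]},{"grip":0.5,"dp":[0.1,0,0],"rotation":[0,0,0]},{"grip":0.5,"dp":[0.1,0,0],"rotation":[0,0,0]}]'
python3 -m creep '[{"grip":0.5,"dp":[0.1,0,0],"rotation":[0,0,0]},{"grip":0.5,"dp":[0.1,0,0],"rotation":[0,0,0]},{"grip":0.5,"dp":[0.1,0,0],"rotation":[0,0,0]}]'
python3 - <<'E'
from h import *
p,d=bot.read_camera('side')
p=p[:,:,::-1]; cv2.imwrite("pics/side5.png",cv2.resize(p[158:258,264:404],None,fx=5,fy=5,interpolation=cv2.INTER_CUBIC))
E
```

```text
time: 8.08
tool_pos: [0.4763, -0.0054, 0.0713]
tcp_rot: [1.648, 0.85, -1.648]
wrist_force: [-0.7, 0.4, 0.6]
width: 0.139
time: 8.33
tool_pos: [0.4763, -0.0058, 0.071]
tcp_rot: [1.648, 0.85, -1.648]
wrist_force: [-3.4, -2.8, 6.7]
width: 0.142
```

View pics/side5.png

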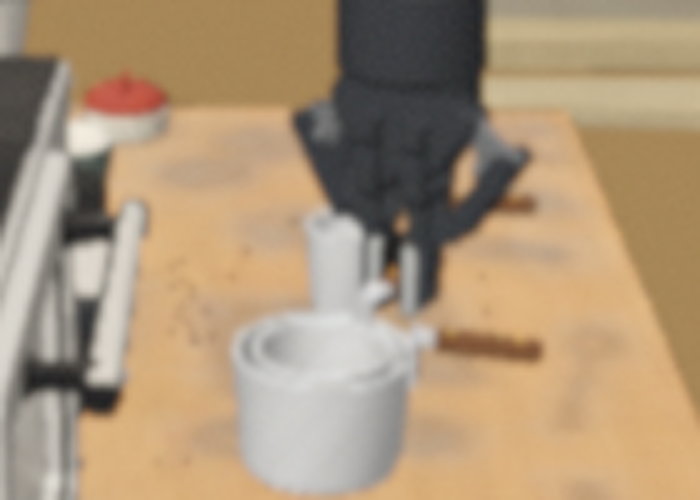

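The side crop shows the medium pan nested with its rim level with the large rim. Contact came at TCP z 0.071 with 6.7 N. I'll release it and lift.

```bash
python3 -m creep '[{"grip":2,"dp":[0,0,0],"rotation":[0,0,0]},{"grip":3,"dp":[0,0,0],"rotation":[0,0,0]},{"grip":3,"dp":[0,0,0],"rotation":[0,0,0]},{"grip":3,"dp":[0,0,0],"rotation":[0,0,0]},{"grip":3,"dp":[-0.3,0,0],"rotation":[0,0,0]}]'
python3 -m creep '[{"grip":3,"dp":[-1,0,0],"rotation":[0,0,0]},{"grip":3,"dp":[-2.5,0,0],"rotation":[0,0,0]},{"grip":3,"dp":[-5,0,0],"rotation":[0,0,0]},{"grip":3,"dp":[-8,0,0],"rotation":[0,0,0]},{"grip":3,"dp":[-11,0,0],"rotation":[0,0,0]}]'
python3 -c "
from h import *
plan([.4247,-.1286,.17],90.8)"
```

```text
time: 8.8
tool_pos: [0.4754, -0.0053, 0.0725]
tcp_rot: [1.647, 0.851, -1.65]
wrist_force: [-1.1, 0.1, -0.4]
width: 0.352
time: 9.22
tool_pos: [0.4755, -0.0053, 0.1845]
tcp_rot: [1.647, 0.851, -1.649]
wrist_force: [0.1, -0.1, -0.4]
width: 0.353
t 9.22 pos [ 0.4755 -0.0053  0.1845] yaw -35.4 F [ 0.1 -0.1 -0.4] w 0.353 q1,6 [-0.06  0.55]
dp cm [ 1.46  3.   12.99] rot [-2.203e+00 -1.000e-03  1.000e-03]
```

```bash
python3 -m creep '[{"grip":4,"dp":[0,3,13],"rotation":[-2.2,0,0]},{"grip":4,"dp":[0,3,13],"rotation":[-2.2,0,0]},{"grip":4,"dp":[0,3,13],"rotation":[-2.2,0,0]},{"grip":4,"dp":[0,3,13],"rotation":[-2.2,0,0]},{"grip":4,"dp":[0,3,13],"rotation":[-2.2,0,0]}]'
python3 -m creep '[{"grip":4,"dp":[0,0,0],"rotation":[-1.6,0,0]},{"grip":4,"dp":[0,0,0],"rotation":[-1.6,0,0]},{"grip":4,"dp":[0,0,0],"rotation":[-1.6,0,0]},{"grip":4,"dp":[0,0,0],"rotation":[-1.6,0,0]},{"grip":4,"dp":[0,0,0],"rotation":[-1.6,0,0]}]'
python3 -m creep '[{"grip":4,"dp":[0,0,0],"rotation":[-0.95,0,0]},{"grip":4,"dp":[0,0,0],"rotation":[-0.95,0,0]},{"grip":4,"dp":[0,0,0],"rotation":[-0.95,0,0]},{"grip":4,"dp":[0,0,0],"rotation":[-0.95,0,0]},{"grip":4,"dp":[0,0,0],"rotation":[-0.95,0,0]}]'
python3 -c "
from h import *
plan([.4247,-.1286,.16],90.8)"
```

```text
time: 9.63
tool_pos: [0.4238, -0.1321, 0.1842]
tcp_rot: [1.24, 1.186, -1.242]
wrist_force: [-0.1, 0.1, -0.5]
width: 0.468
time: 10.05
tool_pos: [0.4254, -0.1288, 0.1841]
tcp_rot: [0.769, 1.43, -0.768]
wrist_force: [0.1, -0.3, 0.1]
width: 0.467
time: 10.47
tool_pos: [0.4254, -0.1287, 0.184]
tcp_rot: [0.283, 1.551, -0.283]
wrist_force: [-0.8, -0.6, -0.3]
width: 0.461
t 10.47 pos [ 0.4254 -0.1287  0.184 ] yaw 69.3 F [-0.8 -0.6 -0.3] w 0.461 q1,6 [-0.35 -1.56]
dp cm [ 2.4  -0.01 -0.07] rot [-0.375  0.001  0.   ]
```

```bash
python3 -m creep '[{"grip":4,"dp":[1,0,0],"rotation":[-0.375,0,0]},{"grip":4,"dp":[2,0,0],"rotation":[-0.375,0,0]},{"grip":4,"dp":[2.4,0,0],"rotation":[-0.375,0,0]},{"grip":4,"dp":[2.4,0,0],"rotation":[-0.375,0,0]},{"grip":4,"dp":[2.4,0,0],"rotation":[-0.375,0,0]}]'
python3 - <<'E'
from h import *
plan([.4247,-.1286,.064],90.8)
for n in ["top","side"]:
    p,d=bot.read_camera(n); p=p[:,:,::-1]
    u,v=proj(n,[.47,-.05,.08]).astype(int); c=p[max(0,v-60):v+60,u-75:u+75]; print(n,u-75,max(0,v-60))
    cv2.imwrite(f"pics/{n}6.png",cv2.resize(c,None,fx=5,fy=5,interpolation=cv2.INTER_CUBIC))
E
```

```text
time: 10.88
tool_pos: [0.4252, -0.1287, 0.1596]
tcp_rot: [-0.003, 1.571, 0.003]
wrist_force: [-0.6, 0.3, -0.0]
width: 0.471
t 10.88 pos [ 0.4252 -0.1287  0.1596] yaw 90.3 F [-0.6  0.3 -0. ] w 0.471 q1,6 [-0.35 -1.93]
dp cm [ 9.56  0.01 -0.05] rot [-0.01  0.    0.  ]
top 265 167
side 268 143
```

View pics/top6.png

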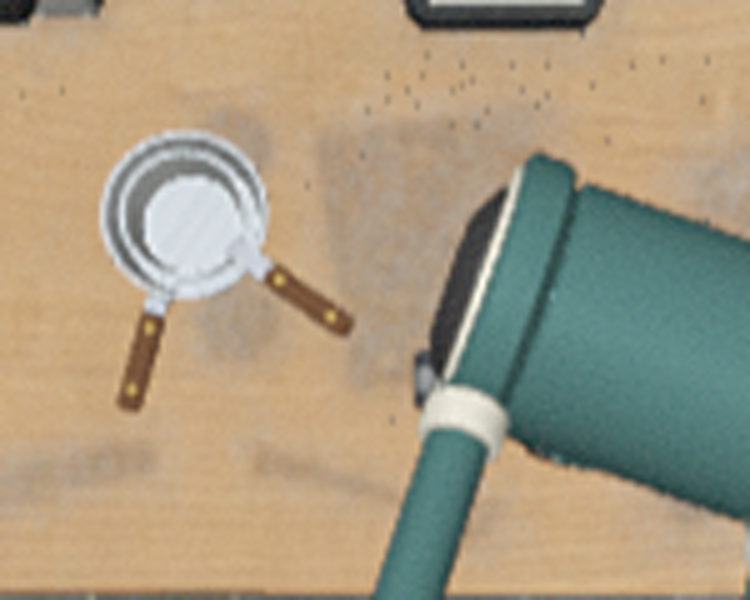

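View pics/side6.png

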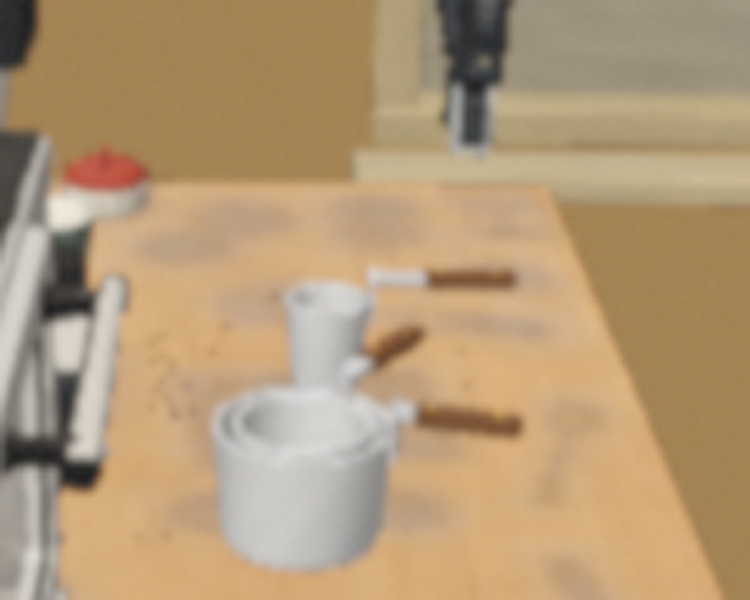

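```bash
python3 -m creep '[{"grip":4,"dp":[3,0,0.2],"rotation":[-0.01,0,0]},{"grip":4,"dp":[6,0,0.2],"rotation":[-0.01,0,0]},{"grip":4,"dp":[8,0,0.2],"rotation":[-0.01,0,0]},{"grip":4,"dp":[9.3,0,0.2],"rotation":[-0.01,0,0]},{"grip":4,"dp":[9.8,0,0.2],"rotation":[-0.01,0,0]}]'
python3 -m creep '[{"grip":0.5,"dp":[0,0,0],"rotation":[0,0,0]},{"grip":0.5,"dp":[0,0,0],"rotation":[0,0,0]},{"grip":0.5,"dp":[0,0,0],"rotation":[0,0,0]},{"grip":0.5,"dp":[0,0,0],"rotation":[0,0,0]},{"grip":0.5,"dp":[0,0,0],"rotation":[0,0,0]}]' 35
python3 -m creep '[{"grip":0.5,"dp":[0,0,0],"rotation":[0,0,0]},{"grip":0.5,"dp":[0,0,0],"rotation":[0,0,0]},{"grip":0.5,"dp":[0,0,0],"rotation":[0,0,0]}]'
python3 -c "
from h import *
plan([.4247,-.1286,.16],90.8)"
```

```text
time: 11.4
tool_pos: [0.4258, -0.1282, 0.0594]
tcp_rot: [-0.012, 1.574, 0.013]
wrist_force: [-0.3, 1.5, 0.4]
width: 0.471
time: 11.82
tool_pos: [0.4281, -0.129, 0.0622]
tcp_rot: [-0.014, 1.569, 0.013]
wrist_force: [-0.1, -0.9, -0.3]
width: 0.145
time: 12.07
tool_pos: [0.4278, -0.129, 0.0618]
tcp_rot: [-0.014, 1.57, 0.013]
wrist_force: [-2.0, -1.6, 3.6]
width: 0.141
t 12.07 pos [ 0.4278 -0.129   0.0618] yaw 91.0 F [-2.  -1.6  3.6] w 0.141 q1,6 [-0.35 -1.94]
dp cm [-9.82  0.04 -0.29] rot [0.004 0.001 0.001]
```

Gripped (opening 0.141, about 12 mm). I'll lift well clear of the nest.

```bash
python3 -m creep '[{"grip":0.5,"dp":[-0.5,0,0],"rotation":[0,0,0]},{"grip":0.5,"dp":[-1.5,0,0],"rotation":[0,0,0]},{"grip":0.5,"dp":[-3,0,0],"rotation":[0,0,0]},{"grip":0.5,"dp":[-5,0,0],"rotation":[0,0,0]},{"grip":0.5,"dp":[-7.5,0,0],"rotation":[0,0,0]}]'
python3 -m creep '[{"grip":0.5,"dp":[-2.5,0,0],"rotation":[0.1,0,0]},{"grip":0.5,"dp":[-5,0,0],"rotation":[0.2,0,0]},{"grip":0.5,"dp":[-6.5,0,0],"rotation":[0.3,0,0]},{"grip":0.5,"dp":[-7,0,0],"rotation":[0.4,0,0]},{"grip":0.5,"dp":[-7,0,0],"rotation":[0.5,0,0]}]'
python3 - <<'E'
from h import *
d=np.load('pics/top0.npy')
p,d=bot.read_camera('top')
f=lambda x,y:(265+(x+.5)/5-.5,167+(y+.5)/5-.5)
print('large rim',ray('top',f(184,214),.06),'medium rim',ray('top',f(192,220),.061))
p=p[:,:,::-1];cv2.imwrite("pics/top7.png",cv2.resize(p[180:255,270:345],None,fx=8,fy=8,interpolation=cv2.INTER_CUBIC))
plan([.4,.1,.2],0)
E
```

```text
time: 12.48
tool_pos: [0.4258, -0.1281, 0.136]
tcp_rot: [-0.013, 1.574, 0.015]
wrist_force: [0.2, -0.8, -0.2]
width: 0.141
time: 12.9
tool_pos: [0.4286, -0.1291, 0.2093]
tcp_rot: [0.381, 1.532, -0.382]
wrist_force: [0.5, 0.8, -1.2]
width: 0.145
large rim [0.51911924 0.05204621 0.06      ] medium rim [0.51585927 0.0477742  0.061     ]
t 12.95 pos [ 0.4279 -0.1289  0.2082] yaw 61.8 F [-1.2  0.6 -1.4] w 0.142 q1,6 [-0.35 -1.43]
dp cm [  0.79  18.86 -13.27] rot [ 1.079  0.002 -0.002]
```

View pics/top7.png

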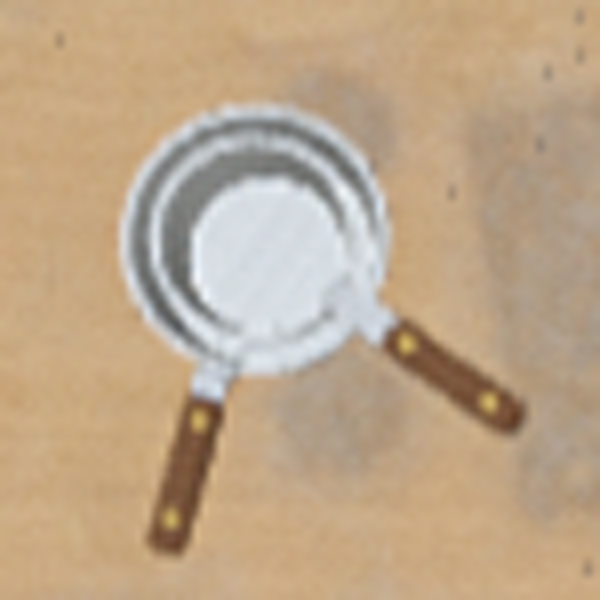

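Run:
```python
from h import *
f=lambda x,y:(270+(x+.5)/8-.5,180+(y+.5)/8-.5)
print('L',ray('top',f(256,238),.06),'M',ray('top',f(255.5,236.5),.061))
P=cloud('top',np.load('pics/top0.npy'),(180,60,345,195))
for z in (.05,.1,.15,.2,.25,.3):
    q=P[(P[:,2]>z-.02)&(P[:,2]<z+.03)&(P[:,1]>.03)]; print(z,len(q),q.min(0).round(3) if len(q) else '', q.max(0).round(3) if len(q) else '')
d=np.load('pics/side0.npy');P=cloud('side',d,(60,165,300,330))
q=P[(P[:,2]>.03)&(P[:,0]>.4)&(P[:,1]>.02)&(P[:,1]<.5)]; print('side',q.min(0),q.max(0), np.percentile(q,1,axis=0))
```

```text
L [0.5193474  0.05162494 0.06      ] M [0.51972126 0.0517092  0.061     ]
0.05 1027 [0.559 0.03  0.03 ] [0.885 0.384 0.08 ]
0.1 639 [0.614 0.03  0.08 ] [0.885 0.342 0.13 ]
0.15 651 [0.614 0.03  0.13 ] [0.885 0.209 0.18 ]
0.2 9992 [0.59 0.03 0.18] [0.869 0.328 0.229]
0.25 1 [0.818 0.302 0.279] [0.818 0.302 0.279]
0.3 6 [0.815 0.296 0.281] [0.82  0.301 0.287]
side [0.58688582 0.03437178 0.03000348] [0.90704094 0.49994842 0.31909747] [0.59818215 0.11520116 0.05229501]
```

```bash
python3 - <<'E'
from h import *
plan([.43,0,.19],40)
E
python3 -m creep '[{"grip":0.5,"dp":[0.3,2.5,-1.5],"rotation":[0.08,0,0]},{"grip":0.5,"dp":[0.6,5,-3],"rotation":[0.16,0,0]},{"grip":0.5,"dp":[1,7.5,-4.3],"rotation":[0.24,0,0]},{"grip":0.5,"dp":[1,9.5,-5.2],"rotation":[0.32,0,0]},{"grip":0.5,"dp":[1,11.4,-6.2],"rotation":[0.4,0,0]}]'
python3 - <<'E'
from h import *
plan([.494,.1206,.19],20)
E
```

```text
t 12.95 pos [ 0.4279 -0.1289  0.2082] yaw 61.8 F [-1.2  0.6 -1.4] w 0.142 q1,6 [-0.35 -1.43]
dp cm [ 1.81 11.46 -5.91] rot [ 0.381  0.003 -0.001]
time: 13.37
tool_pos: [0.4244, 0.0024, 0.1959]
tcp_rot: [0.69, 1.459, -0.69]
wrist_force: [-0.1, -0.5, -0.5]
width: 0.144
t 13.37 pos [0.4244 0.0024 0.1959] yaw 39.4 F [-0.1 -0.5 -0.5] w 0.144 q1,6 [-0.05 -0.74]
dp cm [ 0.59 12.88 -4.72] rot [ 0.338 -0.001  0.001]
```

```bash
python3 -m creep '[{"grip":0.5,"dp":[0.2,2.6,-1],"rotation":[0.08,0,0]},{"grip":0.5,"dp":[0.4,5.5,-2],"rotation":[0.16,0,0]},{"grip":0.5,"dp":[0.6,8.5,-3.1],"rotation":[0.24,0,0]},{"grip":0.5,"dp":[0.6,11,-4],"rotation":[0.3,0,0]},{"grip":0.5,"dp":[0.6,12.6,-4.6],"rotation":[0.338,0,0]}]'
python3 -m creep '[{"grip":0.5,"dp":[0,0,0],"rotation":[0,0,0]},{"grip":0.5,"dp":[0,0,0],"rotation":[0,0,0]},{"grip":0.5,"dp":[0,0,0],"rotation":[0,0,0]}]'
python3 - <<'E'
from h import *
plan([.494,.1206,.15],20)
for n in ["top","side"]:
    p,d=bot.read_camera(n); p=p[:,:,::-1]
    u,v=proj(n,[.5,.08,.13]).astype(int); c=p[max(0,v-60):v+60,u-75:u+75]; print(n,u-75,max(0,v-60))
    cv2.imwrite(f"pics/{n}8.png",cv2.resize(c,None,fx=5,fy=5,interpolation=cv2.INTER_CUBIC))
    np.save(f'pics/{n}8.npy',d)
E
```

```text
time: 13.78
tool_pos: [0.4939, 0.1189, 0.1901]
tcp_rot: [0.947, 1.356, -0.946]
wrist_force: [0.2, -0.5, -0.5]
width: 0.142
time: 14.03
tool_pos: [0.4924, 0.1162, 0.1898]
tcp_rot: [0.945, 1.357, -0.947]
wrist_force: [-0.0, 0.3, -0.5]
width: 0.138
t 14.03 pos [0.4924 0.1162 0.1898] yaw 20.2 F [-0.   0.3 -0.5] w 0.138 q1,6 [ 0.18 -0.17]
dp cm [ 3.98  0.31 -0.36] rot [0.004 0.    0.002]
top 212 153
side 260 144
```

View pics/top8.png

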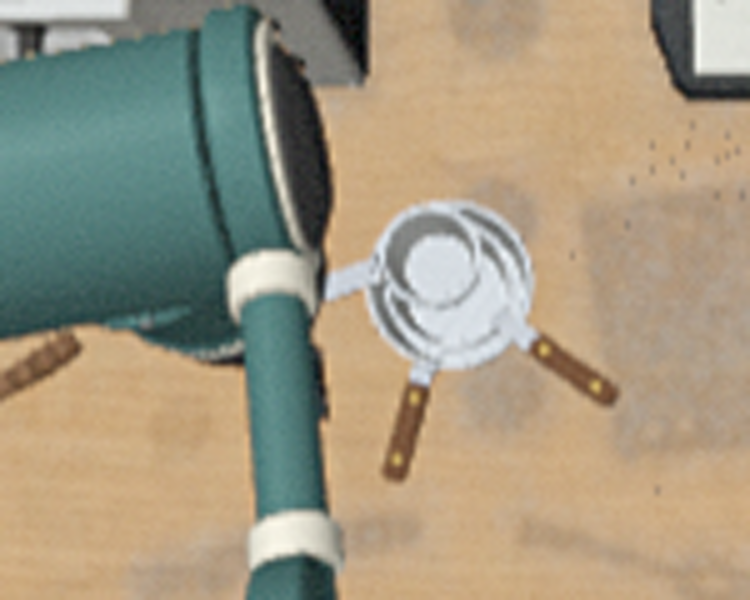

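View pics/side8.png

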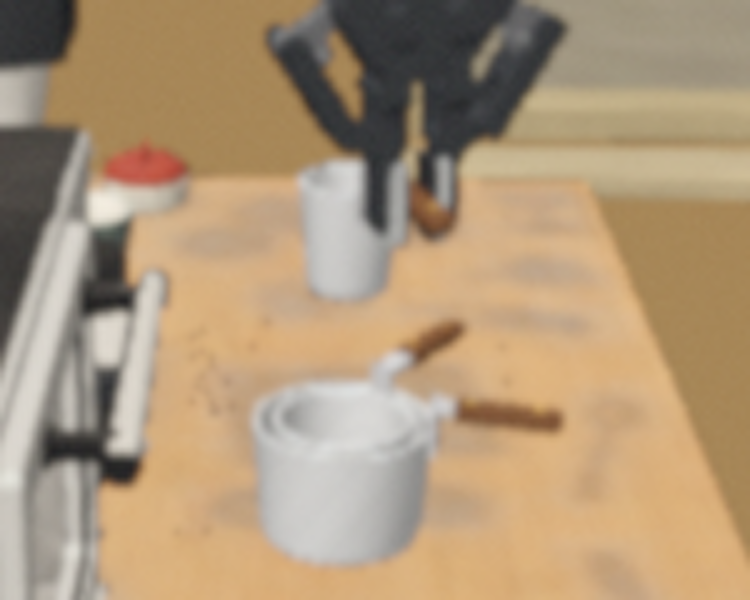

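Run:
```python
from h import *
f=lambda x,y:(212+(x+.5)/5-.5,153+(y+.5)/5-.5)
s=bot.read_state(); tz=s['tool_pos'][2]
print('S',ray('top',f(432,258),tz-.008),'L',ray('top',f(450,285),.06))
P=cloud('top',np.load('pics/top8.npy'),(180,150,280,225))
q=P[P[:,2]>.26]; print('arm',q.min(0),q.max(0)); 
for a in (.3,.35,.4,.45): 
    r=P[(P[:,2]>a-.025)&(P[:,2]<a+.025)]; print(a,len(r),r.max(0).round(3) if len(r) else '')
P=cloud('side',np.load('pics/side8.npy'),(300,165,350,262)); zb=tz-.062
print('L',wallfit(P,.01,.05,.038,.044,.06,0,(.517,.055)))
print('S',wallfit(P,zb+.008,zb+.048,.018,.024,.054,zb,(.513,.055)))
```

```text
S [0.51697373 0.04986111 0.18194937] L [0.51859493 0.05152072 0.06      ]
arm [0.44086834 0.04844922 0.30595717] [0.54480022 0.1823768  0.56955709]
0.3 18 [0.502 0.085 0.323]
0.35 22 [0.49  0.125 0.372]
0.4 77 [0.465 0.137 0.423]
0.45 52 [0.467 0.124 0.459]
L (array([0.5133, 0.0541]), 619, np.float64(0.0013))
S (array([0.512, 0.052]), 273, np.float64(0.0009))
```

```bash
python3 -m creep '[{"grip":0.5,"dp":[1.5,0.2,-0.15],"rotation":[0,0,0]},{"grip":0.5,"dp":[3,0.2,-0.15],"rotation":[0,0,0]},{"grip":0.5,"dp":[4,0.2,-0.15],"rotation":[0,0,0]},{"grip":0.5,"dp":[5,0.2,-0.15],"rotation":[0,0,0]},{"grip":0.5,"dp":[5,0.2,-0.15],"rotation":[0,0,0]}]'
python3 -m creep '[{"grip":0.5,"dp":[0,0,0],"rotation":[0,0,0]},{"grip":0.5,"dp":[0,0,0],"rotation":[0,0,0]}]'
python3 - <<'E'
from h import *
s=bot.read_state(); tz=s['tool_pos'][2]; plan([.494,.118,.07],20)
for n in ["top","side"]:
    p,d=bot.read_camera(n); p=p[:,:,::-1]
    if n=='top': cv2.imwrite("pics/top9.png",cv2.resize(p[180:255,270:345],None,fx=8,fy=8,interpolation=cv2.INTER_CUBIC))
    else:
        P=cloud('side',d,(300,165,350,262)); zb=tz-.062
        print('L',wallfit(P,.01,.05,.038,.044,.06,0,(.517,.055)))
        print('S',wallfit(P,max(zb,.065)+.008,zb+.048,.018,.024,.054,zb,(.513,.055)))
E
```

```text
time: 14.55
tool_pos: [0.4926, 0.1178, 0.1378]
tcp_rot: [0.945, 1.358, -0.951]
wrist_force: [-0.6, -0.4, -0.6]
width: 0.141
time: 14.72
tool_pos: [0.4949, 0.1186, 0.1406]
tcp_rot: [0.948, 1.354, -0.947]
wrist_force: [0.1, -0.2, 0.6]
width: 0.139
t 14.72 pos [0.4949 0.1186 0.1406] yaw 20.1 F [ 0.1 -0.2  0.6] w 0.139 q1,6 [ 0.19 -0.16]
dp cm [ 7.06 -0.11  0.02] rot [ 0.001  0.    -0.001]
L (array([0.5131, 0.054 ]), 620, np.float64(0.0013))
S (array([0.5147, 0.0548]), 244, np.float64(0.0009))
```

View pics/top9.png

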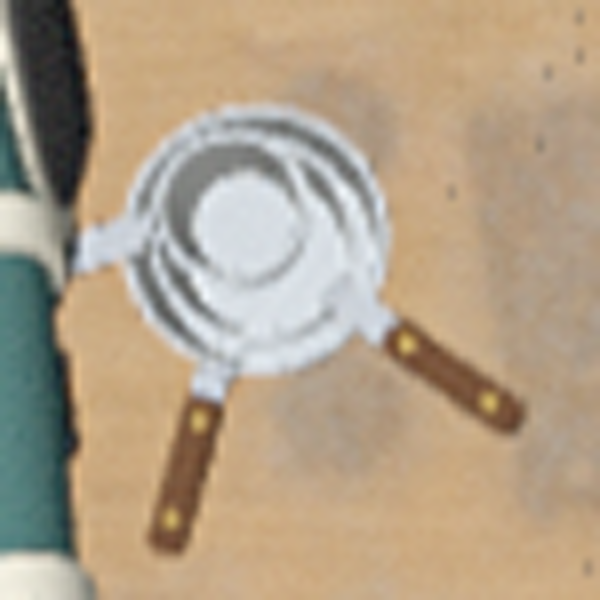

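```bash
python3 -m creep '[{"grip":0.5,"dp":[1,-0.1,0],"rotation":[0,0,0]},{"grip":0.5,"dp":[2,-0.1,0],"rotation":[0,0,0]},{"grip":0.5,"dp":[3,-0.1,0],"rotation":[0,0,0]},{"grip":0.5,"dp":[4,-0.1,0],"rotation":[0,0,0]},{"grip":0.5,"dp":[4.7,-0.1,0],"rotation":[0,0,0]}]'
python3 -m creep '[{"grip":0.5,"dp":[0.4,0,0],"rotation":[0,0,0]},{"grip":0.5,"dp":[0.8,0,0],"rotation":[0,0,0]},{"grip":0.5,"dp":[1,0,0],"rotation":[0,0,0]},{"grip":0.5,"dp":[1.2,0,0],"rotation":[0,0,0]},{"grip":0.5,"dp":[1.2,0,0],"rotation":[0,0,0]}]'
python3 -m creep '[{"grip":0.5,"dp":[0.2,0,0],"rotation":[0,0,0]},{"grip":0.5,"dp":[0.4,0,0],"rotation":[0,0,0]},{"grip":0.5,"dp":[0.5,0,0],"rotation":[0,0,0]},{"grip":0.5,"dp":[0.5,0,0],"rotation":[0,0,0]},{"grip":0.5,"dp":[0.5,0,0],"rotation":[0,0,0]}]'
```

```text
time: 15.23
tool_pos: [0.4925, 0.1182, 0.091]
tcp_rot: [0.946, 1.357, -0.949]
wrist_force: [-0.2, 0.4, -0.9]
width: 0.143
time: 15.65
tool_pos: [0.4937, 0.1184, 0.081]
tcp_rot: [0.947, 1.355, -0.947]
wrist_force: [-0.3, 0.1, -0.9]
width: 0.144
time: 16.07
tool_pos: [0.4936, 0.1184, 0.0761]
tcp_rot: [0.947, 1.355, -0.947]
wrist_force: [0.0, 0.1, 0.1]
width: 0.142
```

```bash
python3 -m creep '[{"grip":0.5,"dp":[0.2,0,0],"rotation":[0,0,0]},{"grip":0.5,"dp":[0.3,0,0],"rotation":[0,0,0]},{"grip":0.5,"dp":[0.4,0,0],"rotation":[0,0,0]},{"grip":0.5,"dp":[0.4,0,0],"rotation":[0,0,0]}]'
python3 -m creep '[{"grip":0.5,"dp":[0.1,0,0],"rotation":[0,0,0]},{"grip":0.5,"dp":[0.1,0,0],"rotation":[0,0,0]},{"grip":0.5,"dp":[0.1,0,0],"rotation":[0,0,0]}]'
python3 -m creep '[{"grip":0.5,"dp":[0.1,0,0],"rotation":[0,0,0]},{"grip":0.5,"dp":[0.1,0,0],"rotation":[0,0,0]},{"grip":0.5,"dp":[0.1,0,0],"rotation":[0,0,0]}]'
```

```text
time: 16.4
tool_pos: [0.4934, 0.1183, 0.0718]
tcp_rot: [0.947, 1.355, -0.947]
wrist_force: [0.0, -0.6, 0.6]
width: 0.141
time: 16.65
tool_pos: [0.4936, 0.1184, 0.071]
tcp_rot: [0.947, 1.355, -0.947]
wrist_force: [-0.3, 0.4, -1.0]
width: 0.144
time: 16.9
tool_pos: [0.4939, 0.1184, 0.0703]
tcp_rot: [0.947, 1.355, -0.947]
wrist_force: [0.4, 0.4, -0.3]
width: 0.139
```

```bash
python3 -m creep '[{"grip":0.5,"dp":[0.1,0,0],"rotation":[0,0,0]},{"grip":0.5,"dp":[0.1,0,0],"rotation":[0,0,0]},{"grip":0.5,"dp":[0.1,0,0],"rotation":[0,0,0]}]'
```

```text
time: 17.15
tool_pos: [0.494, 0.1188, 0.0699]
tcp_rot: [0.948, 1.355, -0.947]
wrist_force: [-2.0, 1.6, 5.7]
width: 0.14
```

Contact of 5.7 N came at z 0.0699, against 0.070 expected for the medium floor. I'll look, then release.

```bash
python3 -m creep '[{"grip":2,"dp":[0,0,0],"rotation":[0,0,0]},{"grip":3,"dp":[0,0,0],"rotation":[0,0,0]},{"grip":3,"dp":[0,0,0],"rotation":[0,0,0]},{"grip":3,"dp":[0,0,0],"rotation":[0,0,0]},{"grip":3,"dp":[-0.3,0,0],"rotation":[0,0,0]}]'
python3 -m creep '[{"grip":3,"dp":[-1,0,0],"rotation":[0,0,0]},{"grip":3,"dp":[-2.5,0,0],"rotation":[0,0,0]},{"grip":3,"dp":[-5,0,0],"rotation":[0,0,0]},{"grip":3,"dp":[-8,0,0],"rotation":[0,0,0]},{"grip":3,"dp":[-12,0,0],"rotation":[0,0,0]}]'
python3 -m creep '[{"grip":3,"dp":[-3,-6,8],"rotation":[0,0,0]},{"grip":3,"dp":[-3,-6,-2],"rotation":[0,0,0]},{"grip":3,"dp":[-3,-6,-8],"rotation":[0,0,0]},{"grip":3,"dp":[-3,-6,-12],"rotation":[0,0,0]},{"grip":3,"dp":[-3,-6,-12],"rotation":[0,0,0]}]'
python3 - <<'E'
from h import *
plan([.4,.3,.25],20)
for n in ["top","side"]:
    p,d=bot.read_camera(n); p=p[:,:,::-1]; np.save(f'pics/{n}10.npy',d); cv2.imwrite(f"pics/{n}10f.png",p)
    u,v=proj(n,[.5,.05,.06]).astype(int); c=p[max(0,v-45):v+45,u-60:u+60]; print(n,u-60,max(0,v-45))
    cv2.imwrite(f"pics/{n}10.png",cv2.resize(c,None,fx=6,fy=6,interpolation=cv2.INTER_CUBIC))
E
```

```text
time: 17.57
tool_pos: [0.493, 0.1182, 0.0714]
tcp_rot: [0.946, 1.356, -0.948]
wrist_force: [-0.1, -1.4, 1.4]
width: 0.353
time: 17.98
tool_pos: [0.4916, 0.118, 0.1916]
tcp_rot: [0.945, 1.358, -0.951]
wrist_force: [1.7, -0.4, -0.1]
width: 0.35
time: 18.4
tool_pos: [0.3956, 0.211, 0.224]
tcp_rot: [0.952, 1.353, -0.947]
wrist_force: [0.2, 1.1, -0.9]
width: 0.353
t 18.4 pos [0.3956 0.211  0.224 ] yaw 19.9 F [ 0.2  1.1 -0.9] w 0.353 q1,6 [0.43 0.09]
dp cm [-2.58  3.45 -8.22] rot [-0.002 -0.001 -0.003]
top 242 171
side 273 181
```

View pics/top10.png

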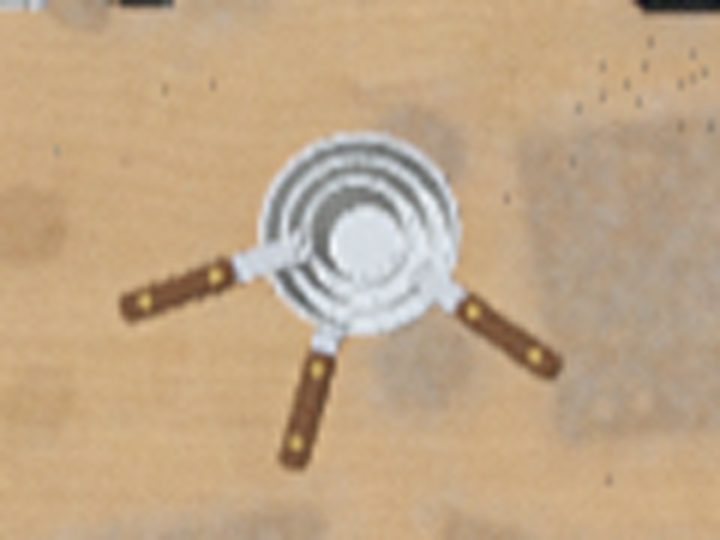

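View pics/side10.png

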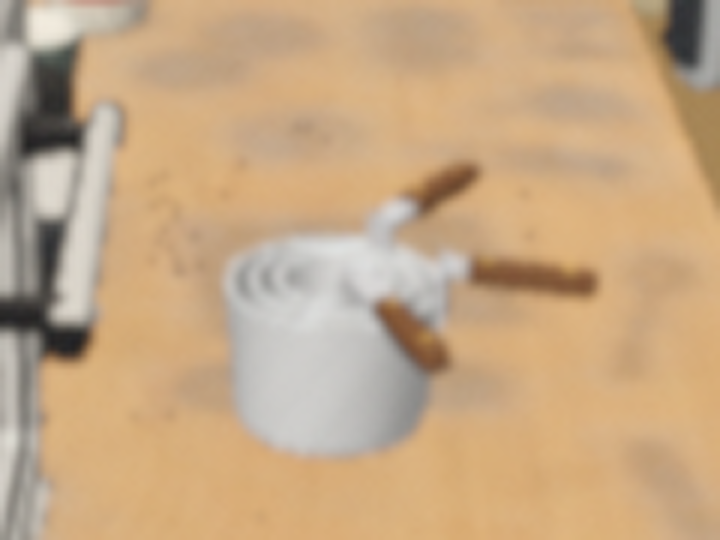

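View pics/top10f.png

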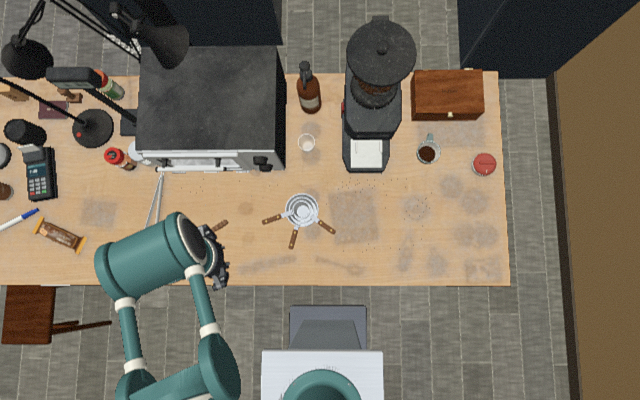

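The nest is concentric. In the top crop the rims centre near (360,232) and the handles end near (130,305), (293,462) and (553,370). The bystanders are where they were. One numeric check before handing in.

Run:
```python
from h import *
f=lambda x,y:(242+(x+.5)/6-.5,171+(y+.5)/6-.5)
E=[ray('top',f(*a),.073)[:2] for a in ((124,307),(292,467),(558,373))]
print('ends',np.round(E,3),'sep',[np.linalg.norm(E[i]-E[j]).round(3) for i,j in((0,1),(1,2),(0,2))])
p=cv2.imread('pics/top10f.png');a=cv2.imread('pics/top0.png')
print('large centre',ray('top',f(360,232),.06).round(4))
P=cloud('top',np.load('pics/top10.npy'),(255,195,345,255));
hsv=cv2.cvtColor(p,cv2.COLOR_BGR2HSV)[195:255,255:345]
b=((hsv[...,1]>110)&(hsv[...,2]<160)).astype(np.uint8); k,l,s,c=cv2.connectedComponentsWithStats(b)
for i in range(1,k):
    if s[i,4]>40: z=P[l.ravel()==i] if len(P)==l.size else None; print('handle',c[i]+[255,195],s[i,4],'z med', None if z is None else (np.median(z[:,2]).round(4),np.percentile(z[:,2],75).round(4)))
print('change by bystanders', [int(cv2.absdiff(p[y0:y1,x0:x1],a[y0:y1,x0:x1]).max()) for x0,y0,x1,y1 in ((295,130,320,155),(415,130,442,166))])
P=cloud('side',np.load('pics/side10.npy'),(300,200,350,262));print('L',wallfit(P,.01,.05,.038,.044,.06,0,(.517,.055)))
bot.finish_job()
```

```text
ends [[ 0.486  0.151]
 [ 0.418  0.078]
 [ 0.458 -0.034]] sep [np.float64(0.1), np.float64(0.119), np.float64(0.187)]
large centre [0.5195 0.0516 0.06  ]
handle [270.89285714 219.14285714] 84 z med None
handle [326.45833333 226.875     ] 72 z med None
handle [292.66666667 239.25287356] 87 z med None
change by bystanders [14, 33]
L (array([0.513 , 0.0533]), 499, np.float64(0.0009))
the job is handed in; nothing more can be done
```

I nested the pans and handed the job in at about 18.5 s. I set the medium pan into the large one first, then the small one into the medium. Each went down gently until I felt 6–7 N of contact, which came within 0.5 mm of the floor height I expected.

**Last checks:**
- **Nest:** the three rims look concentric and level in the pictures, and the gripper is well clear of everything.
- **Handles:** the outer ends are about 10, 12 and 19 cm apart.
- **Large pan:** it moved less than 1 mm.
- **Bystanders:** the shot glass and espresso cup look unchanged in before-and-after pictures. The brush was partly hidden by the arm in the last picture, so I checked it only by eye; nothing went near it.

**Failed or disagreed:**
- **Handle heights:** my final depth check of the handle heights gave no values. That the pans sit flat rests on the contact heights and the pictures.
- **Camera mismatch:** the top and side cameras differed by about 6 mm in x. I lined the pans up by their positions relative to each other in the same camera.

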